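# Set up core plugs for a level scan

### The arm

A 6-joint arm with a two-finger parallel gripper is mounted at the origin on the work surface. World frame = base frame: x ahead of the robot, y to its left, z up, the work surface at z = 0. Lengths are in mm, angles in degrees, forces in N, time in s.
With the tool pointing down it reaches from about 350 to 850 mm from the base axis. Payload 8.1 kg.
Tool frame: the origin (TCP) lies midway between the tips of the shut fingers; the grasp point (between the pads) lies 19 mm behind it; z points along the fingers, y is the line along which they close (so a half turn about z gives the same grasp; the last joint's range is limited). The gripper opens to 85 mm and grips with 20 to 120 N. Pads are 22 mm wide; open, the fingers measure 114 mm over their backs; the gripper's body (76 mm by 85 mm) begins 54 mm behind the grasp point. The pads swing forward as they close: fully open they stand 13 mm farther back than shut.
Start: joints at [-71.643, 7.471, 85.268, -0, 87.261, -4.893], TCP at [236.872, -551.268, 231.292] pointing down, gripper open.
Joint ranges: [-169.43, 169.43], [-51.17, 129.36], [1.28, 143.12], [-76.62, 256.62], [0, 156.53], [-152.29, 152.29]. Speed limits (degrees/s): [136.94, 136.94, 159.86, 180, 180, 180].

### API

Orientations are given as [roll, pitch, yaw] about the fixed x, y, z axes, in that order (R = Rz(yaw) Ry(pitch) Rx(roll)).
In Python, from bench import r gives the robot as it stands. The module is installed in compiled form; this text tells all that it offers.
- The arm moves only by the tool jog_arm, never from a script. Its argument "rows" is a list of rows, each a list of 2 entries, a list of its own where there are three numbers: the shift along the tool's x, y, z in mm, then the turn, a rotation vector about the tool's x, y, z in rad. A call has 1 to 10 rows; each row is the pose to reach, as a shift and turn from the pose commanded when the call began, along the tool's axes at that moment; what a row does not reach only later rows make up. A row lasts 1/10 s, in which the tool goes at most 50 mm and 8.59 degrees, less where a joint would pass 70% of its speed; a pose out of reach is approached as far as the arm can. A call with a gripper value outside its range is refused whole. "grip" is the finger opening in mm, from 0 to 85.4, set as the call begins (left out, the last holds). The fingers move at their own pace and stop on an object; "force" is the grip in N (left out, the last holds). Time passes only in rows, so rows that repeat a pose let the fingers close. It gives the time, the measured TCP pose, the force, the opening and the grip force at its end, in the units of the state.
- r.sense(): the state, without advancing time (a new reading comes with each control period).
- r.snapshot(name): name is "scene" or "top" or "wrist"; returns (picture, depth): 400x640x3 uint8, blue, green, red; 400x640 float32, mm along the optical axis (not along the pixel's ray), 0 where there is no reading.
- r.camera_params(name): a dict with "fx", "fy", "cx", "cy" (pixels), "pose" (4x4, takes a point from camera to world coordinates); the wrist camera has in their place "tool_from_camera" (4x4, takes a point from camera to tool coordinates, whose origin is the TCP and whose axes are the flange's). Camera axes: x right, y down, z forward; pixel columns grow to the right and rows downward; lengths in mm; the calibration is good to about 2 mm. The wrist camera is an equidistant fisheye: a pixel r from the principal point sees the ray r / f radians off the axis. A picture is of the moment at which its call begins: read the wrist's pose just before it. camera_params takes no time and is no camera call.
- r.hand_in(): hands the job in; it is judged then, once.
The state is a dict: "time": time; "joint_pos": joint angles; "qd": joint speeds; "joint_efforts": joint torques, N m; "tool_pos": TCP position; "tcp_rot": TCP orientation; "ft_force": force on the tool from outside, world axes, zero at the start; "wrist_torque": the same for the moment, N m; "finger_gap": finger opening in mm; "grip_force": force on a finger pad.
Only numpy, scipy, OpenCV 4.12 (cv2) and the standard library are available. Lean on these libraries where they do the work, as an engineer would, in place of code of your own. Each camera call takes 0.05 s, during which the arm holds its last target. There are 200 camera calls.

### The job

Set up the four round rock core plugs for the fixed-height scanner: stand each one upright in the middle of the riser block that brings all four tops to the same level, so the longest plug goes on the lowest block and so on up to the shortest plug on the highest block. Do not knock any plug over, and leave the sawn rock block and the sample jar standing where they are.

Things in the scene. Friction and masses are not known exactly. Their poses are not given: they have to be found in the camera images.
- plug_35: Core plug, the shortest of four: a plain solid cylinder of tan rock, 38 mm in diameter and 35 mm long, about 103 g, standing loose on its flat end on the bench. Origin: centre of its lower end; z runs up its axis.
- plug_50: Core plug, the second shortest of four: a plain solid cylinder of tan rock, 38 mm in diameter and 50 mm long, about 147 g, standing loose on its flat end on the bench. Origin: centre of its lower end; z runs up its axis.
- plug_65: Core plug, the second longest of four: a plain solid cylinder of tan rock, 38 mm in diameter and 65 mm long, about 192 g, standing loose on its flat end on the bench. Origin: centre of its lower end; z runs up its axis.
- plug_80: Core plug, the longest of four: a plain solid cylinder of tan rock, 38 mm in diameter and 80 mm long, about 236 g, standing loose on its flat end on the bench. Origin: centre of its lower end; z runs up its axis.
- riser_60: Riser block, the highest of four: a square aluminium block, 64 x 64 mm in plan and 60 mm high, fixed to the bench, with a flat top marked with a fine centre cross. Origin: centre of its underside, on the bench; the middle of its top lies 60 mm above it; x and y run parallel to its sides.
- riser_45: Riser block, the second highest of four: a square aluminium block, 64 x 64 mm in plan and 45 mm high, fixed to the bench, with a flat top marked with a fine centre cross. Origin: centre of its underside, on the bench; the middle of its top lies 45 mm above it; x and y run parallel to its sides.
- riser_30: Riser block, the second lowest of four: a square aluminium block, 64 x 64 mm in plan and 30 mm high, fixed to the bench, with a flat top marked with a fine centre cross. Origin: centre of its underside, on the bench; the middle of its top lies 30 mm above it; x and y run parallel to its sides.
- riser_15: Riser block, the lowest of four: a square aluminium block, 64 x 64 mm in plan and 15 mm high, fixed to the bench, with a flat top marked with a fine centre cross. Origin: centre of its underside, on the bench; the middle of its top lies 15 mm above it; x and y run parallel to its sides.
- sawn_block: A rectangular sawn block of the same tan rock, 46 x 30 mm in plan and 42 mm high, standing loose among the plugs; it is not a plug and stays where it is. Origin: centre of its underside; x along the 46 mm side.
- sample_jar: A white plastic sample jar with a screw cap, 45 mm in diameter over the cap and 55 mm high, standing loose among the plugs; it is not a plug and stays where it is. Origin: centre of its underside.
Not all that is in view belongs to the job. What is shaped like the riser_45 but purple is not meant.

How it is judged:
By the outcome, as a careful person would: the job done as asked, in the order asked, and still so for the second after the job is handed in, with the robot touching nothing.
It also fails if it takes over 96 s, if anything falls off the work surface, if the arm or the gripper's body presses on something with over 40 N, if the wrist force passes 120 N, or if a joint passes its speed limit or range.

## Working session

There is one attempt and no reset: what is moved stays moved. The work goes in short steps, Python scripts to look and compute and a tool call to move; the robot and the scene stay as the last step left them, time stands still between calls to the robot, and variables do not carry over. Pictures are saved under pics/ and viewed, at most 14 in all, crops included, and the job is handed in when it is done.

Besides the shell and the picture viewer there is one more tool, called after "Call:" as a command line: name --argument value ..., lists and objects as JSON in quotes. jog_arm: Moves the arm, as the interface text tells. Its arguments: {"type":"object","properties":{"rows":{"type":"array"},"grip":{"type":"number"},"force":{"type":"number"}},"required":["rows"]}

```bash
mkdir -p pics; ls; python3 - <<'E'
from bench import r
import cv2,numpy as np,pickle
d={}
for n in("scene","top"):
    p,z=r.snapshot(n);cv2.imwrite(f"pics/{n}0.png",p);d[n]=(p,z,r.camera_params(n));print(n,d[n][2])
pickle.dump(d,open("s0.pkl","wb"));print(r.sense());print(r.camera_params("wrist"))
E
```

```text
pics
scene {'fx': 361.05164813718875, 'fy': 361.05164813718875, 'cx': 325.63187197095164, 'cy': 202.56372442594562, 'pose': array([[-6.73695854e-01,  5.92674414e-01, -4.41441882e-01,
         9.97209189e+02],
       [ 7.39008038e-01,  5.39479257e-01, -4.03521065e-01,
         3.67528768e+02],
       [-1.00787238e-03, -5.98079568e-01, -8.01436095e-01,
         7.47840783e+02],
       [ 0.00000000e+00,  0.00000000e+00,  0.00000000e+00,
         1.00000000e+00]])}
top {'fx': 516.0606741437372, 'fy': 516.0606741437372, 'cx': 313.4615423558317, 'cy': 209.043663360607, 'pose': array([[-1.38656248e-02, -9.81095707e-01,  1.93025796e-01,
         3.51814010e+02],
       [-9.99902576e-01,  1.39150593e-02, -1.09969261e-03,
         3.52378691e+00],
       [-1.60706169e-03, -1.93022239e-01, -9.81193066e-01,
         1.19244978e+03],
       [ 0.00000000e+00,  0.00000000e+00,  0.00000000e+00,
         1.00000000e+00]])}
{'time': 0.1, 'joint_pos': array([-7.16453520e+01,  7.51366186e+00,  8.53237442e+01, -2.72885655e-03,
        8.72614835e+01, -4.89131887e+00]), 'qd': array([ 0.00536091, -0.039360
[... 278 characters left out ...]
rray([-1.79901238e+02, -5.71632110e-03,  2.32460946e+01]), 'ft_force': array([-0.71325237,  0.14596258, -0.47339256]), 'wrist_torque': array([ 0.01054048,  0.00621532, -0.04596805]), 'grip_force': 0.0, 'finger_gap': 85.61242023573014}
{'fx': 309.70691628693146, 'fy': 309.70691628693146, 'cx': 322.3999019515011, 'cy': 193.82515670317457, 'tool_from_camera': array([[-6.94410599e-04, -9.65487692e-01, -2.60447757e-01,
         6.63814995e+01],
       [ 9.99999740e-01, -6.19213373e-04, -3.70775041e-04,
        -3.29390356e-01],
       [ 1.96706005e-04, -2.60447946e-01,  9.65487871e-01,
        -1.42776913e+02],
       [ 0.00000000e+00,  0.00000000e+00,  0.00000000e+00,
         1.00000000e+00]])}
```

View pics/top0.png

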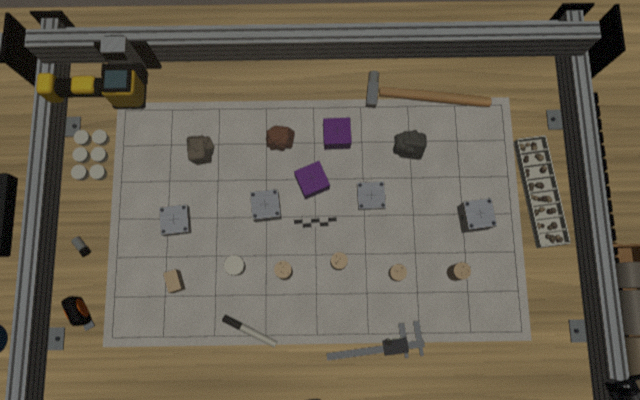

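View pics/scene0.png

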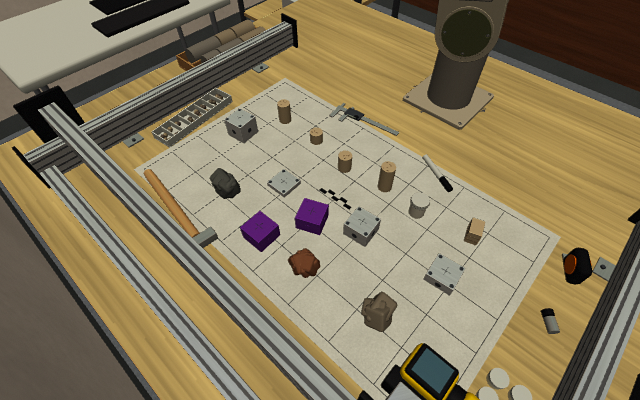

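Top view shows four round tan plugs at about (284,270), (339,261), (398,272) and (460,271). Lookalikes are the sawn block (173,281) and the white jar (234,265). The four grey risers are at (174,220), (265,205), (371,195) and (478,214); the purple blocks (337,133) and (312,179) are excluded. Next I'll measure heights and centres.

```bash
cat > h.py <<'E'
import numpy as np,cv2
def world(z,c):
    v,u=np.mgrid[:z.shape[0],:z.shape[1]]
    P=np.stack([(u-c['cx'])/c['fx']*z,(v-c['cy'])/c['fy']*z,z],-1)
    return P@c['pose'][:3,:3].T+c['pose'][:3,3]
def ray(u,v,c,h):
    d=c['pose'][:3,:3]@np.array([(u-c['cx'])/c['fx'],(v-c['cy'])/c['fy'],1]);o=c['pose'][:3,3]
    return o+d*(h-o[2])/d[2]
E
python3 - <<'E'
import pickle;from h import *
d=pickle.load(open("s0.pkl","rb"))
for n,seeds in (("top",dict(a=(284,270),b=(339,261),c=(398,272),d=(460,271),jar=(234,265),saw=(173,281),r1=(174,220),r2=(265,205),r3=(371,195),r4=(478,214))),):
    p,z,c=d[n];W=world(z,c)
    g=W[240:250,300:330,2];print("bench z",np.median(g))
    b0=np.median(g)
    for k,(u,v) in seeds.items():
        s=np.zeros(z.shape,bool);s[v-25:v+26,u-25:u+26]=1
        h=np.median(W[v-3:v+4,u-3:u+4,2])-b0
        m=(s&(abs(W[...,2]-b0-h)<6)&(z>0)&(W[...,2]-b0>8)).astype(np.uint8)
        n_,l,st,ce=cv2.connectedComponentsWithStats(m)
        i=l[v,u]; cc=ce[i]; rect=cv2.minAreaRect(np.argwhere(l==i)[:,::-1].astype(np.float32))
        q=ray(*cc,c,h+b0);q2=ray(*rect[0],c,h+b0);pts=[ray(*x,c,h+b0)[:2] for x in cv2.boxPoints(rect)]
        e=pts[1]-pts[0];sz=[np.linalg.norm(pts[1]-pts[0]),np.linalg.norm(pts[2]-pts[1])]
        print(k,"h %.1f"%h,cc.round(1),st[i][4],q.round(1)[:2],q2.round(1)[:2],"ang %.1f"%np.degrees(np.arctan2(e[1],e[0])),np.round(sz))
# scene heights
p,z,c=d["scene"];W=world(z,c);print("bench scene",np.median(W[205:215,320:330,2]))
for k,(u,v) in dict(p1=(284,104),p2=(316,133),p3=(345,156),p4=(387,168),r15=(284,181),rL=(241,120),rM=(362,221),rR=(445,268),purp=(313,210)).items(): print(k,np.median(W[v-1:v+2,u-1:u+2].reshape(-1,3),0).round(1))
p=d['top'][0][100:310,130:510];cv2.imwrite("pics/crop.png",cv2.resize(p,None,fx=2.1,fy=2.1,interpolation=cv2.INTER_CUBIC))
E
```

```text
bench z 1.1028580861910768
a h 79.1 [282.4 269.5] 243 [439.3  70.9] [439.3  70.6] ang -45.4 [36. 37.]
b h 48.7 [338.9 260.6] 228 [459.5 -52.5] [459.8 -52.7] ang -46.0 [36. 36.]
c h 34.5 [398.1 272.2] 228 [ 433.1 -184.6] [ 433.6 -184.3] ang -90.8 [36. 36.]
d h 64.1 [461.7 270.9] 246 [ 432.  -318.1] [ 431.8 -317.6] ang -90.8 [37. 35.]
jar h 53.8 [233.4 265.3] 332 [452. 180.] [452.1 180.4] ang -44.8 [43. 46.]
saw h 40.9 [171.9 280.8] 290 [420.7 317.7] [420.7 317.1] ang -75.4 [32. 47.]
r1 h 28.9 [173.6 219.7] 781 [560.2 322.4] [560.1 322.2] ang -84.3 [67. 65.]
r2 h 44.0 [264.7 204.4] 782 [589.9 112.8] [589.8 112.7] ang -84.3 [64. 65.]
r3 h 14.4 [371.  195.4] 736 [ 613.9 -132.6] [ 613.7 -132.6] ang -90.8 [66. 65.]
r4 h 59.6 [479.5 213.8] 819 [ 558.4 -367.8] [ 558.5 -367.5] ang -81.2 [67. 66.]
bench scene 45.197716806084316
p1 [ 434.2 -313.8   65.5]
p2 [ 437.7 -181.1   35.1]
p3 [464.4 -49.4  50.3]
p4 [448.8  72.4  80.8]
r15 [ 615.7 -130.5   15.9]
rL [ 563.8 -356.1   60.4]
rM [592.6 112.9  45.4]
rR [556.8 319.5  29.9]
purp [646.9   7.1  45.9]
```

View pics/crop.png

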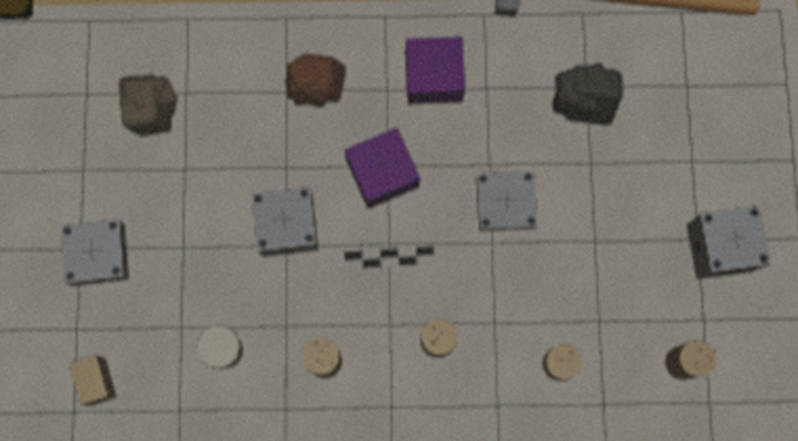

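The close crop confirms the choice: four round tan plugs with hole-like speckles, the rectangular block and white jar apart from them, and four grey risers with crosses. By height:
- plug_80: (439,71) → riser_15 (614,-133)
- plug_65: (432,-318) → riser_30 (560,322)
- plug_50: (460,-53) → riser_45 (590,113)
- plug_35: (433,-184) → riser_60 (558,-368)

Call:
jog_arm --rows '[[[216,-246,51],[0,0,0.2]],[[432,-492,51],[0,0,0.4057]],[[432,-492,51],[0,0,0.4057]],[[432,-492,51],[0,0,0.4057]],[[432,-492,51],[0,0,0.4057]],[[432,-492,51],[0,0,0.4057]],[[432,-492,51],[0,0,0.4057]],[[432,-492,51],[0,0,0.4057]],[[432,-492,51],[0,0,0.4057]],[[432,-492,51],[0,0,0.4057]]]' --grip 70

```text
time: 1.1
tool_pos: [391.1, -75.5, 191.3]
tcp_rot: [180.0, -0.0, -0.0]
ft_force: [1.4, -0.0, -0.4]
finger_gap: 70.1
grip_force: 0.0
```

Call:
jog_arm --rows '[[[48,-146,11],[0,0,0]],[[48,-146,11],[0,0,0]],[[48,-146,11],[0,0,0]],[[48,-146,11],[0,0,0]],[[48,-146,11],[0,0,0]],[[48,-146,11],[0,0,0]]]'

```text
time: 1.7
tool_pos: [438.7, 67.7, 180.2]
tcp_rot: [180.0, 0.0, -0.0]
ft_force: [-0.2, 0.0, -0.1]
finger_gap: 69.7
grip_force: 0.0
```

```bash
cat >> h.py <<'E'
def wristpts(r):
    s=r.sense();p,z=r.snapshot("wrist");c=r.camera_params("wrist")
    v,u=np.mgrid[:z.shape[0],:z.shape[1]];x=(u-c['cx'])/c['fx'];y=(v-c['cy'])/c['fx'];t=np.hypot(x,y)+1e-9
    k=np.tan(np.minimum(t,1.5))/t
    P=np.stack([x*k*z,y*k*z,z],-1)
    T=c['tool_from_camera'];P=P@T[:3,:3].T+T[:3,3]
    from scipy.spatial.transform import Rotation as R
    W=P@R.from_euler('xyz',s['tcp_rot'],degrees=True).as_matrix().T+s['tool_pos']
    return s,p,z,W
E
python3 - <<'E'
from bench import r;from h import *
s,p,z,W=wristpts(r);print(s['tool_pos'],s['tcp_rot'])
cv2.imwrite("pics/w1.png",p)
m=(abs(W[...,2]-80)<5)&(z>0)&(np.hypot(W[...,0]-439,W[...,1]-71)<40)
q=W[m];print(len(q),q.min(0),q.max(0),q.mean(0))
if len(q): print(cv2.minEnclosingCircle(q[:,:2].astype(np.float32)))
E
```

```text
[438.73720371  67.74413573 180.21231731] [ 1.79966311e+02  4.77404632e-02 -5.69616700e-04]
1639 [422.65011426  53.92769778  75.01037584] [460.61152428  90.69760478  82.73760728] [442.23301304  72.38324267  80.08070362]
((441.4582214355469, 72.38516235351562), 19.305591583251953)
```

View pics/w1.png

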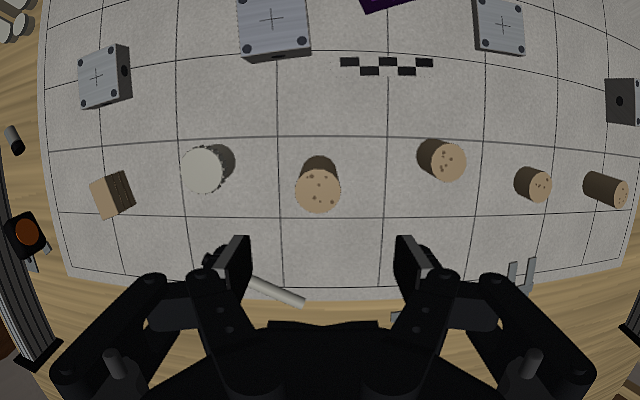

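The wrist view shows plug_80 at (318,190) between the open fingers, with the jar at (205,170) well clear. The wrist fix is (441.5, 72.4). Going down to grasp.

Call:
jog_arm --rows '[[[2.5,-4.5,40],[0,0,0]],[[2.5,-4.5,80],[0,0,0]],[[2.5,-4.5,110],[0,0,0]],[[2.5,-4.5,136],[0,0,0]],[[2.5,-4.5,136],[0,0,0]],[[2.5,-4.5,136],[0,0,0]]]'

```text
time: 2.35
tool_pos: [441.5, 71.8, 45.0]
tcp_rot: [180.0, 0.0, -0.1]
ft_force: [-0.1, 0.8, 0.9]
finger_gap: 70.0
grip_force: 0.0
```

Call:
jog_arm --rows '[[[0,0,0],[0,0,0]],[[0,0,0],[0,0,0]],[[0,0,0],[0,0,0]],[[0,0,0],[0,0,0]],[[0,0,0],[0,0,0]],[[0,0,0],[0,0,0]],[[0,0,0],[0,0,0]]]' --grip 30 --force 40

```text
time: 3.05
tool_pos: [443.3, 72.9, 46.4]
tcp_rot: [180.0, -0.2, 0.0]
ft_force: [-1.2, -2.0, 7.6]
finger_gap: 36.4
grip_force: 39.6
```

Call:
jog_arm --rows '[[[0,0,-30],[0,0,0]],[[0,0,-70],[0,0,0]],[[0,0,-105],[0,0,0]],[[35,40,-105],[0,0,0]],[[65,76,-105],[0,0,0]],[[95,111,-105],[0,0,0]],[[125,146,-105],[0,0,0]],[[150,175,-105],[0,0,0]],[[174,203,-105],[0,0,0]],[[174,203,-105],[0,0,0]]]'

```text
time: 4.05
tool_pos: [617.1, -133.7, 148.6]
tcp_rot: [179.9, 0.0, -0.2]
ft_force: [-0.8, 0.6, -2.4]
finger_gap: 36.1
grip_force: 41.2
```

Call:
jog_arm --rows '[[[0,0,0],[0,0,0]],[[0,0,0],[0,0,0]],[[0,0,0],[0,0,0]]]'

```text
time: 4.35
tool_pos: [615.2, -128.9, 149.7]
tcp_rot: [-180.0, 0.0, 0.1]
ft_force: [-0.4, 0.5, -2.2]
finger_gap: 36.0
grip_force: 41.2
```

```bash
cat >> h.py <<'E'
def seen(W,z,h,xy,rad,tol=4):
    m=((abs(W[...,2]-h)<tol)&(z>0)&(np.hypot(W[...,0]-xy[0],W[...,1]-xy[1])<rad)).astype(np.uint8)
    n,l,st,ce=cv2.connectedComponentsWithStats(m)
    i=1+np.argmax(st[1:,4]); return W[l==i]
E
python3 - <<'E'
from bench import r;from h import *
s,p,z,W=wristpts(r);print(s['tool_pos'],s['tcp_rot'])
cv2.imwrite("pics/w2.png",p)
q=seen(W,15,(615,-132),50,3);print(len(q),q.min(0),q.max(0),cv2.minAreaRect(q[:,:2].astype(np.float32)))
t=s['tool_pos'];q=seen(W,t[2]+36,t[:2],30,6);print("plug top",len(q),q.min(0)-t,q.max(0)-t)
E
```

```text
[ 615.18410313 -128.90485137  149.72997805] [-1.79987768e+02  2.73499644e-03  6.97126060e-02]Traceback (most recent call last):
  File "<stdin>", line 4, in <module>
  File "h.py", line 19, in seen
    m=((abs(W[...,2]-h)<tol)&(z>0)&(np.hypot(W[...,0]-xy[0],W[...,1]-xy[1])<rad)).astype(np.uint8)
            ~~~~~~~~^~
ValueError: operands could not be broadcast together with shapes (400,640) (2,)
```

View pics/w2.png

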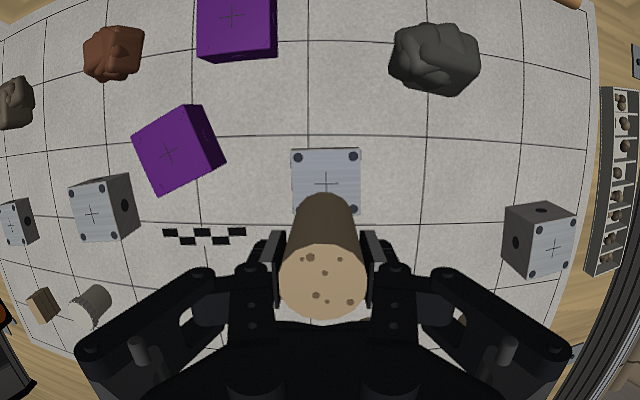

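The wrist view shows plug_80 held upright at (323,280), with riser_15 below it and its cross visible at (326,184). I mixed up arguments in the helper call, so I'll rerun it.

```bash
python3 - <<'E'
from bench import r;from h import *
s,p,z,W=wristpts(r);t=s['tool_pos'];print(t,s['tcp_rot'])
print("cross",W[184,326],W[184,324:329].mean(0))
q=W[150:215,288:364].reshape(-1,3);q=q[abs(q[:,2]-np.median(W[152:175,300:345,2]))<2];print(q.min(0),q.max(0),len(q))
q=seen(W,z,t[2]+36,t[:2],30,6);print("plug top",len(q),q.min(0)-t,q.max(0)-t,cv2.minEnclosingCircle((q-t)[:,:2].astype(np.float32)))
E
```

```text
[ 615.283102   -128.96955201  149.85682135] [-1.79996880e+02 -1.18564181e-02  7.34525781e-02]
cross [ 616.15926546 -131.63393286   15.80090591] [ 616.11688606 -131.63839308   15.62098572]
[ 586.4494709  -164.20153721   13.23194329] [647.75870066 -98.69414841  17.10986366] 3494
plug top 6879 [-21.48753758 -29.05674661  30.00036515] [17.55343492 28.26015606 41.95713903] ((7.026337146759033, -0.3969959020614624), 28.660085678100586)
```

```bash
cat >> h.py <<'E'
def held(W,z,t,dz):
    q=seen(W,z,t[2]+dz,t[:2],26,3)-t; k=q[abs(q[:,1])<5]
    print("held n",len(q),"x %.1f %.1f mid %.1f"%(np.percentile(k[:,0],1),np.percentile(k[:,0],99),(np.percentile(k[:,0],1)+np.percentile(k[:,0],99))/2),"zmed %.1f"%np.median(q[:,2]), "y mean %.1f"%q[abs(q[:,0])<12,1].mean())
E
python3 - <<'E'
from bench import r;from h import *
s,p,z,W=wristpts(r);held(W,z,s['tool_pos'],36)
E
```

```text
held n 5563 x -19.7 16.8 mid -1.4 zmed 33.8 y mean 0.1
```

Call:
jog_arm --rows '[[[2.2,2.7,40],[0,0,0]],[[2.2,2.7,70],[0,0,0]],[[2.2,2.7,80],[0,0,0]],[[2.2,2.7,84],[0,0,0]],[[2.2,2.7,86],[0,0,0]],[[2.2,2.7,87.5],[0,0,0]],[[2.2,2.7,88],[0,0,0]],[[2.2,2.7,88],[0,0,0]]]'

```text
time: 5.3
tool_pos: [618.6, -132.9, 62.7]
tcp_rot: [180.0, -0.1, 0.0]
ft_force: [0.6, -0.7, -3.5]
finger_gap: 36.3
grip_force: 41.3
```

Call:
jog_arm --rows '[[[0,0,0.5],[0,0,0]],[[0,0,1],[0,0,0]],[[0,0,1],[0,0,0]]]'

```text
time: 5.6
tool_pos: [618.4, -132.9, 61.6]
tcp_rot: [180.0, -0.1, 0.0]
ft_force: [-1.6, 0.6, 3.9]
finger_gap: 36.4
grip_force: 41.9
```

```bash
python3 - <<'E'
from bench import r;from h import *
for i in range(2):
    s,p,z,W=wristpts(r);print(s['tool_pos'],s['ft_force'])
held(W,z,s['tool_pos'],34)
E
```

```text
[ 618.4272427  -132.87387641   61.55042778] [-1.62372888  0.60169781  3.89703766]
[ 618.42568206 -132.85361037   61.54578259] [-0.82526029 -0.31886171  4.92021625]
held n 5959 x -19.8 17.0 mid -1.4 zmed 33.7 y mean 0.5
```

Call:
jog_arm --rows '[[[0,0,-1.5],[0,0,0]],[[-0.8,-1,-1.5],[0,0,0]],[[-0.8,-1,-1],[0,0,0]],[[-0.8,-1,0],[0,0,0]],[[-0.8,-1,0],[0,0,0]]]'

```text
time: 6.2
tool_pos: [617.2, -131.7, 61.5]
tcp_rot: [180.0, -0.0, 0.0]
ft_force: [-3.5, 1.3, 8.0]
finger_gap: 36.2
grip_force: 42.4
```

Call:
jog_arm --rows '[[[0,0,0],[0,0,0]],[[0,0,0],[0,0,0]],[[0,0,0],[0,0,0]],[[0,0,0],[0,0,0]],[[0,0,0],[0,0,0]]]' --grip 70

```text
time: 6.7
tool_pos: [617.0, -131.6, 60.3]
tcp_rot: [-180.0, 0.0, 0.0]
ft_force: [-1.0, -1.5, -0.5]
finger_gap: 69.9
grip_force: 0.0
```

Call:
jog_arm --rows '[[[0,0,-20],[0,0,0]],[[0,0,-60],[0,0,0]],[[0,0,-100],[0,0,0]],[[0,0,-100],[0,0,0]]]'

```text
time: 7.1
tool_pos: [621.0, -132.8, 168.4]
tcp_rot: [179.8, -0.6, 0.0]
ft_force: [0.9, -0.8, 1.0]
finger_gap: 70.0
grip_force: 0.0
```

```bash
cat >> h.py <<'E'
def circ(q):
    q=q[:,:2];b=(np.percentile(q,1,0)+np.percentile(q,99,0))/2;return b.round(1),(np.percentile(q,99,0)-np.percentile(q,1,0)).round(1)
def topcheck(r,name,plugxy,top,riser,rh):
    p,z=r.snapshot("top");c=r.camera_params("top");cv2.imwrite(f"pics/{name}.png",p);W=world(z,c)
    q=seen(W,z,top,plugxy,30,6);print("plug",circ(q),np.median(q[:,2]))
    return W,z
E
python3 - <<'E'
from bench import r;from h import *
s,p,z,W=wristpts(r);print(s['tool_pos']);print("wrist plug",circ(seen(W,z,95,(616,-132),30,5)))
q=seen(W,z,15,(616,-132),60,3);print("riser",circ(q))
W,z=topcheck(r,"t2",(614,-133),95,None,0)
E
```

```text
[ 621.04285972 -132.8236227   168.40949774]
wrist plug (array([ 616. , -131.8]), array([35.9, 34.7]))
riser (array([ 617.9, -131. ]), array([61.5, 62.2]))
plug (array([ 612.9, -133. ]), array([35.3, 35.3])) 95.60605046305409
```

plug_80 is placed within about 1 mm of the middle by both cameras. Next is plug_65.

Call:
jog_arm --rows '[[[-35,35,10],[0,0,0]],[[-70,70,10],[0,0,0]],[[-105,105,10],[0,0,0]],[[-140,140,10],[0,0,0]],[[-165,168,20],[0,0,0]],[[-183,185,30],[0,0,0]],[[-183,185,30],[0,0,0]],[[-183,185,30],[0,0,0]],[[-183,185,30],[0,0,0]],[[-183,185,30],[0,0,0]]]'

```text
time: 8.2
tool_pos: [434.9, -315.9, 130.5]
tcp_rot: [-180.0, -0.0, 0.1]
ft_force: [-0.5, -0.6, 0.1]
finger_gap: 70.1
grip_force: 0.0
```

```bash
python3 - <<'E'
from bench import r;from h import *
s,p,z,W=wristpts(r);print(s['tool_pos']);print("wrist plug",circ(seen(W,z,65,(434,-316),32,5)))
E
```

```text
[ 434.85678208 -315.9433397   130.51478853]
wrist plug (array([ 434.7, -317.5]), array([35.5, 34.6]))
```

Call:
jog_arm --rows '[[[0,1.5,35],[0,0,0]],[[0,1.5,70],[0,0,0]],[[0,1.5,100],[0,0,0]],[[0,1.5,100],[0,0,0]],[[0,1.5,100],[0,0,0]],[[0,1.5,100],[0,0,0]]]'

```text
time: 8.85
tool_pos: [435.6, -319.1, 32.8]
tcp_rot: [179.9, -0.1, 0.0]
ft_force: [0.3, -0.8, 0.4]
finger_gap: 70.0
grip_force: 0.0
```

Call:
jog_arm --rows '[[[0,0,0],[0,0,0]],[[0,0,0],[0,0,0]],[[0,0,0],[0,0,0]],[[0,0,0],[0,0,0]],[[0,0,0],[0,0,0]],[[0,0,0],[0,0,0]],[[0,0,0],[0,0,0]]]' --grip 30

```text
time: 9.55
tool_pos: [434.9, -318.9, 32.0]
tcp_rot: [179.9, -0.1, 0.0]
ft_force: [-0.8, 0.8, 7.0]
finger_gap: 36.2
grip_force: 39.5
```

Call:
jog_arm --rows '[[[0,0,-40],[0,0,0]],[[0,0,-80],[0,0,0]],[[0,0,-118],[0,0,0]],[[8,-40,-118],[0,0,0]],[[16,-80,-118],[0,0,0]],[[24,-122,-118],[0,0,0]],[[33,-168,-118],[0,0,0]],[[42,-214,-118],[0,0,0]],[[52,-260,-118],[0,0,0]],[[61,-306,-118],[0,0,0]]]'

```text
time: 10.55
tool_pos: [495.0, -10.4, 148.7]
tcp_rot: [180.0, -0.0, -0.0]
ft_force: [0.7, -0.5, -2.5]
finger_gap: 36.2
grip_force: 41.0
```

Call:
jog_arm --rows '[[[9,-46,0],[0,0,0]],[[18,-92,0],[0,0,0]],[[27,-138,0],[0,0,0]],[[36,-184,0],[0,0,0]],[[45,-230,0],[0,0,0]],[[54,-274,0],[0,0,0]],[[61,-310,0],[0,0,0]],[[66,-336,0],[0,0,0]],[[66,-336,0],[0,0,0]],[[66,-336,0],[0,0,0]]]'

```text
time: 11.55
tool_pos: [560.5, 324.0, 147.9]
tcp_rot: [180.0, 0.1, 0.1]
ft_force: [0.5, -0.5, -1.2]
finger_gap: 36.1
grip_force: 41.0
```

Call:
jog_arm --rows '[[[0,0,0],[0,0,0]],[[0,0,0],[0,0,0]],[[0,0,0],[0,0,0]]]'

```text
time: 11.85
tool_pos: [561.1, 322.9, 148.7]
tcp_rot: [180.0, -0.0, -0.1]
ft_force: [0.8, -0.2, -2.2]
finger_gap: 35.6
grip_force: 41.0
```

```bash
cat >> h.py <<'E'
def cross(p,W,z,h,xy):
    # riser: visible top points; centre cross by dark pixels near expected centre
    q=seen(W,z,h,xy,55,3);print("riser",circ(q),len(q))
    m=(abs(W[...,2]-h)<3)&(np.hypot(W[...,0]-xy[0],W[...,1]-xy[1])<9)&(z>0)
    g=cv2.cvtColor(p,cv2.COLOR_BGR2GRAY).astype(float)
    if m.sum()<50: print("cross hidden",m.sum());return
    th=np.percentile(g[m],12);k=m&(g<=th);print("cross",W[k].mean(0).round(1),"of area",W[m].mean(0).round(1),m.sum())
E
python3 - <<'E'
from bench import r;from h import *
s,p,z,W=wristpts(r);t=s['tool_pos'];print(t,s['tcp_rot']);held(W,z,t,33);cross(p,W,z,30,(562,323.7))
v,u=np.unravel_index(np.argmin(np.hypot(W[...,0]-562,W[...,1]-323.7)+10*abs(W[...,2]-30)),z.shape);print(u,v)
cv2.imwrite("pics/w3.png",cv2.resize(p[max(0,v-80):v+80,max(0,u-100):u+100],None,fx=3,fy=3))
E
```

```text
[561.1269595  322.87331435 148.67989627] [ 1.79997268e+02 -5.62294517e-03 -6.31573605e-02]
held n 5939 x -18.5 17.8 mid -0.3 zmed 33.0 y mean 0.4
riser (array([566.6, 324.5]), array([59.1, 65. ])) 4028
cross [562.5 323.9  30.2] of area [562.3 323.7  30.2] 316
322 188
```

View pics/w3.png

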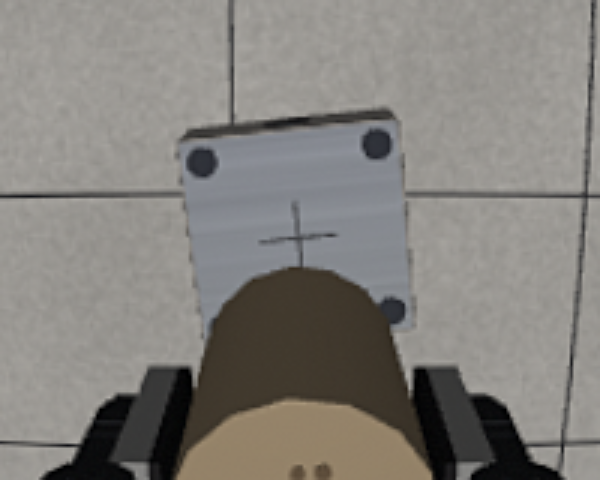

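The crop shows the riser_30 cross at (298,237), matching (562.4, 323.9), with the plug held in front of it. Lowering.

Call:
jog_arm --rows '[[[1.2,-0.8,40],[0,0,0]],[[1.2,-0.8,70],[0,0,0]],[[1.2,-0.8,80],[0,0,0]],[[1.2,-0.8,83],[0,0,0]],[[1.2,-0.8,84],[0,0,0]],[[1.2,-0.8,84],[0,0,0]],[[1.2,-0.8,84],[0,0,0]]]'

```text
time: 12.6
tool_pos: [563.4, 325.2, 66.6]
tcp_rot: [-179.9, -0.2, 0.0]
ft_force: [-0.2, -0.1, -2.0]
finger_gap: 35.9
grip_force: 41.0
```

Call:
jog_arm --rows '[[[-0.8,1.3,2],[0,0,0]],[[-0.8,1.3,3],[0,0,0]],[[-0.8,1.3,4],[0,0,0]],[[-0.8,1.3,4.5],[0,0,0]],[[-0.8,1.3,4.5],[0,0,0]]]'

```text
time: 13.1
tool_pos: [561.9, 323.5, 62.1]
tcp_rot: [-180.0, -0.1, 0.0]
ft_force: [-5.3, -2.5, 10.5]
finger_gap: 36.3
grip_force: 42.3
```

Contact at the expected height. Release and check.

Call:
jog_arm --rows '[[[0,0,-0.5],[0,0,0]],[[0,0,-0.5],[0,0,0]],[[0,0,-0.5],[0,0,0]],[[0,0,-0.5],[0,0,0]],[[0,0,-0.5],[0,0,0]],[[0,0,-0.5],[0,0,0]]]' --grip 70

```text
time: 13.7
tool_pos: [561.3, 323.3, 60.4]
tcp_rot: [180.0, 0.0, 0.0]
ft_force: [0.0, -0.7, -0.6]
finger_gap: 70.0
grip_force: 0.0
```

Call:
jog_arm --rows '[[[0,0,-20],[0,0,0]],[[0,0,-55],[0,0,0]],[[0,0,-87],[0,0,0]],[[0,0,-87],[0,0,0]]]'

```text
time: 14.1
tool_pos: [564.6, 324.9, 154.1]
tcp_rot: [-179.8, -0.5, 0.0]
ft_force: [-0.0, 0.4, 1.1]
finger_gap: 69.6
grip_force: 0.0
```

```bash
python3 - <<'E'
from bench import r;from h import *
s=r.sense();print(s['tool_pos'])
W,z=topcheck(r,"t3",(560,322),95,None,0)
s,p,z,W=wristpts(r);print("wrist plug",circ(seen(W,z,95,(562,323),30,5)))
E
```

```text
[564.56639864 324.88927212 154.10725545]
plug (array([556.6, 320.7]), array([30.8, 32.2])) 95.01417482415559
wrist plug (array([561.5, 324.6]), array([35.8, 35.1]))
```

Call:
jog_arm --rows '[[[-12,45,0],[0,0,0]],[[-24,90,0],[0,0,0]],[[-36,136,5],[0,0,0]],[[-48,182,10],[0,0,0]],[[-60,228,15],[0,0,0]],[[-72,274,20],[0,0,0]],[[-84,318,25],[0,0,0]],[[-94,354,30],[0,0,0]],[[-99.5,374.5,32],[0,0,0]],[[-99.5,374.5,32],[0,0,0]]]'

```text
time: 15.2
tool_pos: [459.8, -53.2, 113.5]
tcp_rot: [-180.0, 0.2, -0.2]
ft_force: [0.4, 1.3, 0.8]
finger_gap: 69.9
grip_force: 0.0
```

Call:
jog_arm --rows '[[[0,0,0],[0,0,0]],[[0,0,0],[0,0,0]],[[0,0,0],[0,0,0]]]'

```text
time: 15.5
tool_pos: [462.1, -50.1, 115.3]
tcp_rot: [-180.0, 0.0, 0.1]
ft_force: [0.3, -0.2, 0.2]
finger_gap: 69.9
grip_force: 0.0
```

```bash
python3 - <<'E'
from bench import r;from h import *
s,p,z,W=wristpts(r);print(s['tool_pos']);print("wrist plug",circ(seen(W,z,50,(461.7,-51.2),32,5)))
W,z=topcheck(r,"t4",(560,322),95,None,0)
E
```

```text
[462.0546029  -50.14359205 115.29603447]
wrist plug (array([462.5, -51. ]), array([34.9, 34.8]))
plug (array([558.6, 322.7]), array([35.7, 36. ])) 95.45031575073767
```

Call:
jog_arm --rows '[[[0.5,0.8,35],[0,0,0]],[[0.5,0.8,70],[0,0,0]],[[0.5,0.8,95],[0,0,0]],[[0.5,0.8,99],[0,0,0]],[[0.5,0.8,99],[0,0,0]],[[0.5,0.8,99],[0,0,0]]]'

```text
time: 16.2
tool_pos: [463.8, -52.1, 18.1]
tcp_rot: [180.0, -0.1, 0.0]
ft_force: [0.6, -0.1, 0.3]
finger_gap: 70.1
grip_force: 0.0
```

Call:
jog_arm --rows '[[[0,0,0],[0,0,0]],[[0,0,0],[0,0,0]],[[0,0,0],[0,0,0]],[[0,0,0],[0,0,0]],[[0,0,0],[0,0,0]],[[0,0,0],[0,0,0]],[[0,0,0],[0,0,0]]]' --grip 30

```text
time: 16.9
tool_pos: [463.5, -52.2, 17.9]
tcp_rot: [180.0, -0.1, 0.0]
ft_force: [-1.4, 0.6, 6.4]
finger_gap: 36.3
grip_force: 39.3
```

Call:
jog_arm --rows '[[[0,0,-45],[0,0,0]],[[0,0,-90],[0,0,0]],[[0,0,-132],[0,0,0]],[[28,-36,-132],[0,0,0]],[[56,-72,-132],[0,0,0]],[[84,-108,-132],[0,0,0]],[[108,-140,-132],[0,0,0]],[[128,-166,-132],[0,0,0]],[[128,-166,-132],[0,0,0]],[[128,-166,-132],[0,0,0]]]'

```text
time: 17.9
tool_pos: [590.2, 114.6, 148.1]
tcp_rot: [180.0, 0.1, 0.1]
ft_force: [-0.1, -0.4, -2.4]
finger_gap: 35.9
grip_force: 41.0
```

Call:
jog_arm --rows '[[[0,0,0],[0,0,0]],[[0,0,0],[0,0,0]],[[0,0,0],[0,0,0]]]'

```text
time: 18.2
tool_pos: [590.2, 113.2, 148.7]
tcp_rot: [180.0, -0.0, -0.1]
ft_force: [1.0, -0.3, -1.3]
finger_gap: 36.3
grip_force: 41.0
```

```bash
python3 - <<'E'
from bench import r;from h import *
s,p,z,W=wristpts(r);t=s['tool_pos'];print(t,s['tcp_rot']);held(W,z,t,32);cross(p,W,z,45,(592,114))
v,u=np.unravel_index(np.argmin(np.hypot(W[...,0]-592,W[...,1]-114)+10*abs(W[...,2]-45)),z.shape);print(u,v)
cv2.imwrite("pics/w4.png",cv2.resize(p[max(0,v-80):v+80,max(0,u-100):u+100],None,fx=3,fy=3))
E
```

```text
[590.17056708 113.20244495 148.74042507] [ 1.79999195e+02 -1.17718301e-02 -6.20133175e-02]
held n 5830 x -19.1 17.0 mid -1.1 zmed 32.1 y mean 0.4
riser (array([596.3, 114.5]), array([59.5, 64.7])) 4754
cross [592.5 114.1  45.4] of area [592.1 114.   45.2] 362
323 192
```

View pics/w4.png

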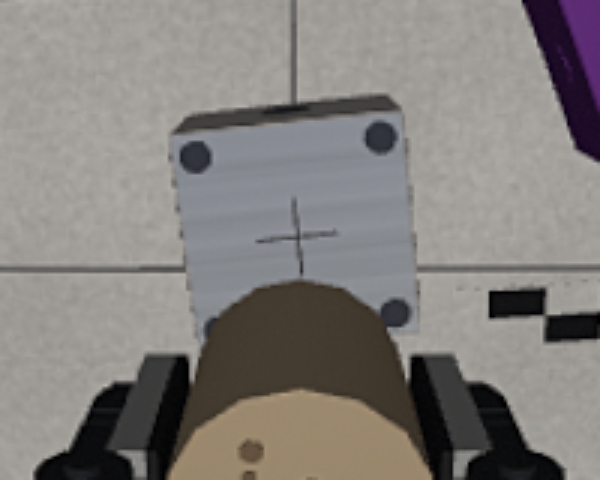

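The crop shows the riser_45 cross at (298,236), about (592.4, 114.1). It is grey, and the purple decoy is off at the right.

Call:
jog_arm --rows '[[[3,0,40],[0,0,0]],[[3,0,70],[0,0,0]],[[3,0,80],[0,0,0]],[[3,0,82],[0,0,0]],[[3,0,83],[0,0,0]],[[3,0,83],[0,0,0]],[[3,0,83],[0,0,0]]]'

```text
time: 18.95
tool_pos: [594.7, 114.2, 67.4]
tcp_rot: [-180.0, -0.2, 0.0]
ft_force: [-0.6, -0.1, -1.3]
finger_gap: 36.0
grip_force: 41.0
```

Call:
jog_arm --rows '[[[-0.5,0.3,2],[0,0,0]],[[-0.5,0.3,3],[0,0,0]],[[-0.5,0.3,4],[0,0,0]],[[-0.5,0.3,4.4],[0,0,0]],[[-0.5,0.3,4.4],[0,0,0]]]'

```text
time: 19.45
tool_pos: [593.3, 113.8, 63.0]
tcp_rot: [180.0, -0.0, 0.0]
ft_force: [-6.8, -0.8, 11.0]
finger_gap: 36.1
grip_force: 42.3
```

Call:
jog_arm --rows '[[[0,0,-0.5],[0,0,0]],[[0,0,-0.5],[0,0,0]],[[0,0,-0.5],[0,0,0]],[[0,0,-0.5],[0,0,0]],[[0,0,-0.5],[0,0,0]],[[0,0,-0.5],[0,0,0]]]' --grip 70

```text
time: 20.05
tool_pos: [592.9, 113.7, 61.5]
tcp_rot: [180.0, 0.0, 0.0]
ft_force: [0.3, -0.0, 0.3]
finger_gap: 70.2
grip_force: 0.0
```

Call:
jog_arm --rows '[[[0,0,-20],[0,0,0]],[[0,0,-55],[0,0,0]],[[0,0,-87],[0,0,0]],[[-20,36,-87],[0,0,0]],[[-40,72,-87],[0,0,0]],[[-60,108,-87],[0,0,0]],[[-80,148,-87],[0,0,0]],[[-100,188,-87],[0,0,0]],[[-120,228,-87],[0,0,0]],[[-139,264,-75],[0,0,0]]]'

```text
time: 21.05
tool_pos: [454.1, -152.4, 138.4]
tcp_rot: [179.9, -0.2, 0.0]
ft_force: [1.0, -0.4, 1.1]
finger_gap: 69.8
grip_force: 0.0
```

Call:
jog_arm --rows '[[[-9,16,10],[0,0,0]],[[-18,32,25],[0,0,0]],[[-18,32,45],[0,0,0]],[[-18,32,45],[0,0,0]],[[-18,32,45],[0,0,0]],[[-18,32,45],[0,0,0]]]'

```text
time: 21.65
tool_pos: [436.8, -182.3, 92.7]
tcp_rot: [180.0, -0.1, 0.0]
ft_force: [0.0, -0.3, 0.1]
finger_gap: 69.9
grip_force: 0.0
```

```bash
python3 - <<'E'
from bench import r;from h import *
s,p,z,W=wristpts(r);print(s['tool_pos']);print("wrist plug",circ(seen(W,z,35,(435.3,-183.2),32,5)))
W,z=topcheck(r,"t5",(589,113),95,None,0)
E
```

```text
[ 436.76234163 -182.30158437   92.74439707]
wrist plug (array([ 435.6, -183.3]), array([35.3, 35. ]))
plug (array([589.2, 112.6]), array([35.9, 35.7])) 95.50274197142471
```

Call:
jog_arm --rows '[[[-0.8,1,35],[0,0,0]],[[-0.8,1,65],[0,0,0]],[[-0.8,1,82],[0,0,0]],[[-0.8,1,86],[0,0,0]],[[-0.8,1,86],[0,0,0]],[[-0.8,1,86],[0,0,0]]]'

```text
time: 22.35
tool_pos: [436.3, -183.8, 7.1]
tcp_rot: [179.9, -0.1, 0.0]
ft_force: [0.2, -1.1, -0.6]
finger_gap: 69.8
grip_force: 0.0
```

Call:
jog_arm --rows '[[[0,0,0],[0,0,0]],[[0,0,0],[0,0,0]],[[0,0,0],[0,0,0]],[[0,0,0],[0,0,0]],[[0,0,0],[0,0,0]],[[0,0,0],[0,0,0]],[[0,0,0],[0,0,0]]]' --grip 30

```text
time: 23.05
tool_pos: [436.0, -183.7, 6.8]
tcp_rot: [180.0, -0.1, 0.0]
ft_force: [-0.1, 0.7, 6.3]
finger_gap: 36.0
grip_force: 39.5
```

Call:
jog_arm --rows '[[[0,0,-48],[0,0,0]],[[0,0,-96],[0,0,0]],[[0,0,-143],[0,0,0]],[[25,37,-143],[0,0,0]],[[50,74,-143],[0,0,0]],[[75,110,-143],[0,0,0]],[[98,144,-143],[0,0,0]],[[115,169,-143],[0,0,0]],[[124.5,183,-143],[0,0,0]],[[124.5,183,-143],[0,0,0]]]'

```text
time: 24.05
tool_pos: [560.0, -368.0, 148.2]
tcp_rot: [180.0, 0.0, -0.1]
ft_force: [0.0, 0.1, -1.2]
finger_gap: 36.3
grip_force: 40.6
```

Call:
jog_arm --rows '[[[0,0,0],[0,0,0]],[[0,0,0],[0,0,0]],[[0,0,0],[0,0,0]]]'

```text
time: 24.35
tool_pos: [559.4, -365.3, 148.8]
tcp_rot: [-180.0, 0.0, 0.0]
ft_force: [0.6, -0.7, -0.5]
finger_gap: 36.0
grip_force: 40.6
```

```bash
python3 - <<'E'
from bench import r;from h import *
s,p,z,W=wristpts(r);t=s['tool_pos'];print(t,s['tcp_rot']);held(W,z,t,28);cross(p,W,z,60,(560.5,-366.5))
v,u=np.unravel_index(np.argmin(np.hypot(W[...,0]-560.5,W[...,1]+366.5)+10*abs(W[...,2]-60)),z.shape);print(u,v)
cv2.imwrite("pics/w5.png",cv2.resize(p[max(0,v-80):v+80,max(0,u-100):u+100],None,fx=3,fy=3))
E
```

```text
[ 559.37413769 -365.33953878  148.80748654] [-1.79989581e+02  5.75040259e-03  4.65091923e-02]
held n 5621 x -18.7 17.8 mid -0.4 zmed 28.2 y mean 0.5
riser (array([ 565. , -367.3]), array([57.9, 64.8])) 5120
cross [ 561.1 -367.    60.3] of area [ 560.6 -366.5   60.2] 406
326 197
```

View pics/w5.png

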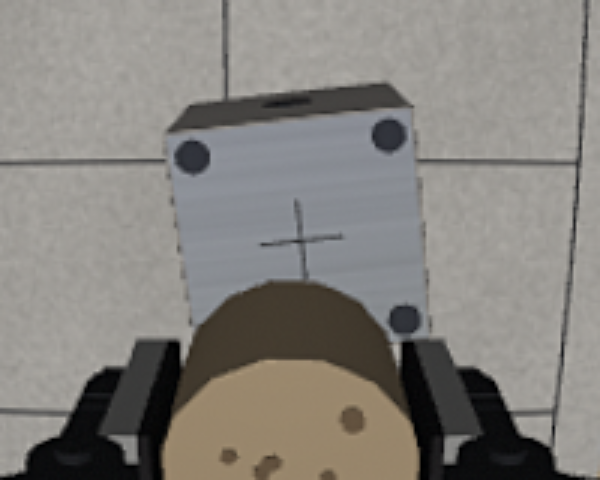

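The crop shows the riser_60 cross at (301,240), about (560.8, -366.8). Lowering.

Call:
jog_arm --rows '[[[2,1.6,40],[0,0,0]],[[2,1.6,65],[0,0,0]],[[2,1.6,75],[0,0,0]],[[2,1.6,77.5],[0,0,0]],[[2,1.6,78],[0,0,0]],[[2,1.6,78],[0,0,0]],[[2,1.6,78],[0,0,0]]]'

```text
time: 25.1
tool_pos: [562.6, -368.6, 72.6]
tcp_rot: [179.9, -0.1, 0.0]
ft_force: [1.3, -0.0, -0.3]
finger_gap: 35.9
grip_force: 40.6
```

Call:
jog_arm --rows '[[[-0.5,-0.8,3],[0,0,0]],[[-0.5,-0.8,4.5],[0,0,0]],[[-0.5,-0.8,5.3],[0,0,0]],[[-0.5,-0.8,5.8],[0,0,0]],[[-0.5,-0.8,5.8],[0,0,0]]]'

```text
time: 25.6
tool_pos: [561.5, -367.3, 66.9]
tcp_rot: [180.0, -0.0, 0.0]
ft_force: [-5.9, 4.3, 11.4]
finger_gap: 36.0
grip_force: 41.8
```

Call:
jog_arm --rows '[[[0,0,-0.5],[0,0,0]],[[0,0,-0.5],[0,0,0]],[[0,0,-0.5],[0,0,0]],[[0,0,-0.5],[0,0,0]],[[0,0,-0.5],[0,0,0]],[[0,0,-0.5],[0,0,0]]]' --grip 70

```text
time: 26.2
tool_pos: [561.1, -367.0, 65.1]
tcp_rot: [-180.0, 0.0, 0.0]
ft_force: [-0.1, 0.4, -0.0]
finger_gap: 70.4
grip_force: 0.0
```

Call:
jog_arm --rows '[[[0,0,-20],[0,0,0]],[[0,0,-55],[0,0,0]],[[0,0,-100],[0,0,0]],[[-40,0,-130],[0,0,0]],[[-80,0,-130],[0,0,0]],[[-120,-20,-130],[0,0,0]],[[-140,-50,-130],[0,0,0]],[[-140,-50,-130],[0,0,0]],[[-140,-50,-130],[0,0,0]],[[-140,-50,-130],[0,0,0]]]'

```text
time: 27.2
tool_pos: [421.9, -317.8, 195.9]
tcp_rot: [179.9, -0.1, 0.0]
ft_force: [0.3, -0.4, 0.5]
finger_gap: 70.0
grip_force: 0.0
```

```bash
python3 - <<'E'
from bench import r;from h import *
p,z=r.snapshot("top");c=r.camera_params("top");W=world(z,c);cv2.imwrite("pics/tend.png",p);cv2.imwrite("pics/send.png",r.snapshot("scene")[0])
for k,xy,h in (("80",(614,-132.6),95),("65",(560,322),95),("50",(590,113),95),("35",(558,-368),95),("jar",(452,180),54),("saw",(420.7,317.5),42)):
    q=seen(W,z,h,xy,32,6);print(k,circ(q),np.median(q[:,2]),len(q))
for k,xy,h in (("r15",(614,-132.6),15),("r30",(560,322),30),("r45",(590,113),45),("r60",(558.4,-368),60)):
    q=seen(W,z,h+1,xy,60,4);print(k,circ(q))
E
```

```text
80 (array([ 612.7, -132.8]), array([36. , 34.8])) 95.36032885304894 237
65 (array([559. , 322.6]), array([34.7, 35.8])) 94.8864410398146 242
50 (array([589.3, 112.4]), array([36.2, 35.8])) 95.35598158369203 238
35 (array([ 558.1, -367.1]), array([34.6, 36.1])) 95.52000735981414 248
jar (array([451.8, 180. ]), array([41.8, 42.3])) 55.03239009352933 331
saw (array([420.5, 317.6]), array([48. , 37.8])) 42.03055087668099 293
r15 (array([ 613.3, -132.6]), array([62.1, 64. ]))
r30 (array([560.4, 321.3]), array([65.9, 63.6]))
r45 (array([590.3, 113.2]), array([66.1, 66. ]))
r60 (array([ 559. , -368.2]), array([65.7, 66.7]))
```

View pics/send.png

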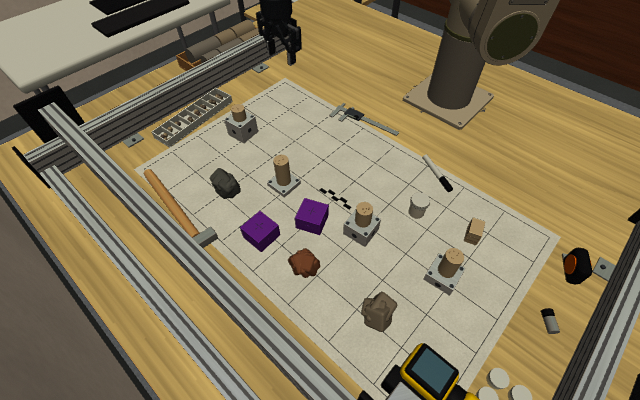

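View pics/tend.png

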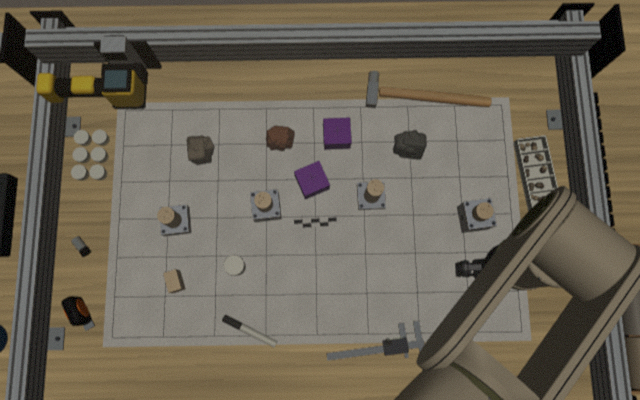

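Both views show all four plugs upright on their risers, in top view at (168,214), (263,200), (375,189) and (484,210). All tops are at about 95 mm and centred within about 1.5 mm. The jar (234,265) and sawn block (173,281) have not moved, and the gripper is clear.

```bash
python3 -c "
from bench import r
print(r.hand_in())"
```

```text
the job is handed in; nothing more can be done
None
```

I handed the job in at about 27 s: all four plugs stand upright on their matching risers, tops level at about 95 mm and centred to within about 1.5 mm, and the sawn block and sample jar were not moved.

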